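# Refit a transformer stack in an opened power supply

### The arm

A 6-joint arm with a two-finger parallel gripper is mounted at the origin on the work surface. World frame = base frame: x ahead of the robot, y to its left, z up, the work surface at z = 0. Lengths are in m, angles in rad, forces in N, time in s.
With the tool pointing down it reaches from about 0.35 to 0.975 m from the base axis. Payload 4.9 kg.
Tool frame: the origin (TCP) lies at the very end of the fingers, on their centre line; the grasp point (between the pads) lies behind it (manip.grip_depth is the z of the grasp point in the tool frame, in m); z points along the fingers, y is the direction in which the jaws open and shut (so a half turn about z gives the same grasp; the last joint's range is limited). The gripper opens to 85 mm and grips with 20 to 120 N. Pads are 22 mm wide; open, the fingers measure 114 mm over their backs; the gripper's body (76 mm by 85 mm) begins 54 mm behind the grasp point. The pads swing forward as they close: fully open they stand 13 mm farther back than shut.
Start: joints at [1.087, 0.053, 1.613, -0, 1.476, -0.119], TCP at [0.223, 0.584, 0.231] pointing down, gripper open.
Joint ranges: [-3.01, 3.01], [-1.01, 2.22], [0.06, 2.58], [-1.02, 4.17], [0.09, 2.62], [-3.14, 3.14]. Speed limits (rad/s): [2.57, 2.57, 3.14, 3.14, 3.14, 3.14].

### API

Orientations are given as a unit quaternion [w, x, y, z].
In Python, from plant import state, optics, manip, silhouettes, place_of gives the robot as it stands. The module is installed in compiled form; this text tells all that it offers.
- The arm moves only by the tool jog_arm, never from a script. Its argument "increments" is a list of rows, each an object with "slide": the shift along the tool's x, y, z in mm, a list of three; "rotation": the turn, a rotation vector about the tool's x, y, z in degrees, a list of three. A call has 1 to 20 rows; each row shifts and turns the commanded pose from where the row before left it, along the tool's axes as they then stand; what a row does not reach is not made up. A row lasts 1/12 s, in which the tool goes at most 41.7 mm and 7.16 degrees, less where a joint would pass 70% of its speed; a pose out of reach is approached as far as the arm can. A call with a gripper value outside its range is refused whole. "fingers" is the opening, from 0 (shut) to 1 (fully open), set as the call begins (left out, the last holds). The fingers move at their own pace and stop on an object; the grip force is fixed at half the most. Time passes only in rows, so rows that do not move let the fingers close. It gives the time, the measured TCP pose, the force and the opening at its end, in the units of the state.
- state(): the state, without advancing time (a new reading comes with each control period).
- optics.grab_frame(name): name is "side" or "top"; returns a dict with "frame" (400x640x3 uint8, blue, green, red), "camera_matrix" (3x3 intrinsics, pixels), "distortion" ([k1, k2, p1, p2, k3] as OpenCV has them; the pictures are not rectified), "R" (3x3) and "t" (3): a world point X has camera coordinates R X + t. Camera axes: x right, y down, z forward; pixel columns grow to the right and rows downward; lengths in m; the calibration is good to about 2 mm. A picture is of the moment at which its call begins. There is no depth.
- manip.job_done(): hands the job in, once; it reports no verdict.
Trained networks look in the newest picture that a camera, given by its name, has taken for a name from the list of things; names that differ only in an ending like _2 or _b are one class to them, and where a whole thing is asked for, a point or a joint stands for the part that bears it (a point fixed in the world has none). Each returns a list of dicts, best first, with "score" (0 to 1); they miss things now and then, are a little off and sometimes report something else, mostly with a low value. They report only what shows in the picture. A call takes as long as a camera call. They do not tell look-alikes from the thing itself.
- silhouettes(thing, camera): "mask" (400x640 bool, what is visible of it) and "bbox" ([left, top, right, bottom] in pixels, round what is visible of it).
- place_of(thing, camera): "uv" ([column, row] in pixels: a listed point, or the origin of a listed thing).
The state is a dict: "time": time; "joint_pos": joint angles; "joint_vel": joint speeds; "joint_efforts": joint torques, N m; "tool_pos": TCP position; "tool_rot": TCP orientation; "contact_force": force on the tool from outside, world axes, zero at the start; "ft_torque": the same for the moment, N m; "gripper_width": opening from 0.0 (shut) to 1.0 (fully open).
Only numpy, scipy, OpenCV 4.12 (cv2) and the standard library are available. Lean on these libraries where they do the work, as an engineer would, in place of code of your own. Each camera call takes 0.05 s, during which the arm holds its last target.

### The job

The copper transformer coil already stands in the pocket between the four black posts of the open grey housing. Finish the stack: lay the yellow spacer ring flat on the coil, then lay the steel disc with the red knob flat on the spacer, knob up, both centred between the posts; lower each one gently into place and let go.

Things in the scene. Friction and masses are not known exactly. Their poses are not given: they have to be found in the camera images.
- pocket (a point): Centre of the pocket in the fixed grey tray (150 x 200 mm, 28 mm high), on its floor, 6 mm above the table; z up, x along the 150 mm sides. Four black posts, 10 mm thick, 48 mm high above this point, stand at x, y = +-27.6 mm; fingers pass through the 45 mm gaps between them on the +-x and +-y sides. Tray walls: 61 mm away (+y), 71 mm (+-x); circuit board, under 35 mm high, to -y.
- transformer: Copper-coloured ring-core transformer coil with orange tape bands, 50 mm diameter, 30 mm high, loose but already standing upright in the pocket. Origin at the centre of its underside, z up.
- spacer: Yellow plastic spacer ring lying flat on the table, 50 mm outer diameter, 20 mm hole, 12 mm thick. Both faces alike. Origin at the centre of its underside, z up.
- disc: Steel clamp disc, 50 mm diameter, 6 mm thick, lying flat on the table, with a round red knob 20 mm in diameter standing 24 mm above the disc at its centre (30 mm in all). Origin at the centre of its underside, z up.
There are look-alikes about, which are no part of the job. Leave any purple or turquoise look-alike of the disc alone.

How it is judged:
By the outcome, as a careful person would: the job done as asked, in the order asked, and still so for the second after the job is handed in, with the robot touching nothing.
It also fails if it takes over 51 s, if anything falls off the work surface, if the arm or the gripper's body presses on something with over 40 N, if the wrist force passes 120 N, or if a joint passes its speed limit or range.

## Working session

There is one attempt and no reset: what is moved stays moved. The work goes in short steps, Python scripts to look and compute and a tool call to move; the robot and the scene stay as the last step left them, time stands still between calls to the robot, and variables do not carry over. Pictures are saved under pics/ and viewed, and the job is handed in when it is done.

Besides the shell and the picture viewer there is one more tool, called after ">>>" in YAML: its name, and indented under it one key for each argument. jog_arm: Moves the arm, as the interface text tells. Its arguments: {"type":"object","properties":{"increments":{"type":"array","items":{"type":"object","properties":{"slide":{"type":"array","items":{"type":"number"}},"rotation":{"type":"array","items":{"type":"number"}}}}},"fingers":{"type":"number"}},"required":["increments"]}

```bash
mkdir -p pics
cat > h.py <<'E'
import numpy as np, cv2
from plant import state, optics, manip, silhouettes, place_of
def ray(f,uv):
    K=np.array(f["camera_matrix"]);d=np.array(f["distortion"])
    p=cv2.undistortPoints(np.array([[uv]],float),K,d)[0,0]
    R=np.array(f["R"]);t=np.array(f["t"])
    return -R.T@t, R.T@np.array([p[0],p[1],1])
def onz(f,uv,z):
    o,d=ray(f,uv); return o+d*(z-o[2])/d[2]
def proj(f,X):
    R=np.array(f["R"]);t=np.array(f["t"])
    return cv2.projectPoints(np.array(X,float).reshape(-1,3),cv2.Rodrigues(R)[0],t,np.array(f["camera_matrix"]),np.array(f["distortion"]))[0][:,0]
E
python3 - <<'E'
from h import *
s=state();print(s);print(manip.grip_depth)
for c in ("top","side"):
    f=optics.grab_frame(c);cv2.imwrite(f"pics/{c}0.png",f["frame"])
    print(c,onz(f,(0,0),0)[:2],-np.array(f["R"]).T@f["t"])
    for n in ("pocket","transformer","spacer","disc"):
        for r in place_of(n,c):
            print(n,r["score"],np.round(r["uv"],1),np.round(onz(f,r["uv"],{"pocket":.006,"transformer":.006}.get(n,0)),4))
E
```

```text
{'time': 0.0, 'joint_pos': array([ 1.08698631e+00,  5.33570575e-02,  1.61433637e+00, -2.32101667e-05,
        1.47600578e+00, -1.19018050e-01]), 'joint_vel': array([ 8.22444943e-04,  5.60443398e-04,  6.82994177e-04,  2.05533229e-04,
        8.76704854e-04, -1.15243026e-05]), 'joint_efforts': array([-3.61760496e-03, -3.93681121e+01, -3.70176959e+01, -4.32929937e-04,
        7.23779565e-03,  1.48106415e-05]), 'tool_pos': array([0.22268654, 0.5832937 , 0.2300376 ]), 'tool_rot': array([-3.01655938e-04,  1.81385140e-01,  9.83411573e-01, -1.00922156e-03]), 'contact_force': array([-0.2766829 , -0.21062387, -0.53243701]), 'ft_torque': array([-0.03770892, -0.04091084, -0.03939616]), 'gripper_width': 0.9996570556033928}
-0.0187
top [1.17317755 0.95114644] [ 0.30403324 -0.10500921  1.34089696]
pocket 0.62 [216.9 198.6] [0.5361 0.1958 0.006 ]
transformer 0.66 [216.6 196.5] [0.542  0.1969 0.006 ]
spacer 0.7 [365.  180.8] [ 0.5942 -0.2146  0.    ]
disc 0.75 [459.9 188.7] [ 0.5761 -0.4812  0.    ]
disc 0.72 [420. 184.] [ 0.5876 -0.3687  0.    ]
disc 0.66 [423.4 154.8] [ 0.6722 -0.3803  0.    ]
side [-1.50745035  2.93545578] [ 0.47064096 -0.96019127  0.69770212]
pocket 0.96 [290.8 151.3] [0.5388 0.1865 0.006 ]
transformer 0.73 [291.  147.1] [0.5416 0.2099 0.006 ]
spacer 0.71 [328.3 248.6] [ 0.5824 -0.226   0.    ]
disc 0.94 [389.6 294.8] [ 0.6808 -0.3767  0.    ]
disc 0.82 [341.6 304.4] [ 0.5833 -0.3854  0.    ]
disc 0.72 [350.1 344. ] [ 0.5821 -0.4778  0.    ]
```

View pics/top0.png

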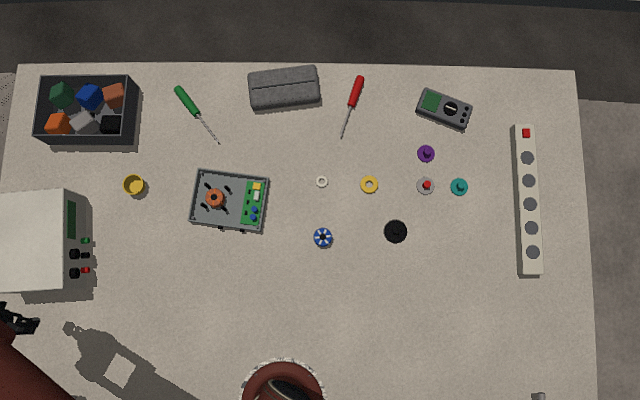

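View pics/side0.png

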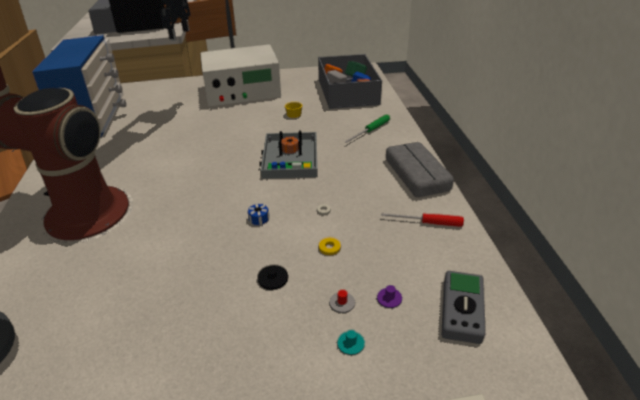

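The top view shows the tray with the coil at (215,198), the yellow ring at (369,184), and the disc with the red knob at (426,186). The purple one is at (426,153) and the turquoise one at (459,187). The network positions are a few pixels off, so I'll segment by colour.

Run:
```python
from h import *
fs={c:optics.grab_frame(c) for c in("top","side")}
t=fs["top"]["frame"];s=fs["side"]["frame"]
a=cv2.resize(t[155:245,180:280],None,fx=7,fy=6.0,interpolation=cv2.INTER_CUBIC)
cv2.imwrite("pics/z1.png",cv2.resize(t[160:242,182:277],None,fx=7,fy=7,interpolation=cv2.INTER_CUBIC))
cv2.imwrite("pics/z2.png",cv2.resize(s[120:190,250:330],None,fx=8,fy=8,interpolation=cv2.INTER_CUBIC))
w=np.hstack([cv2.resize(t[165:205,350:450],None,fx=4,fy=4,interpolation=cv2.INTER_CUBIC)]); 
cv2.imwrite("pics/z3.png",np.vstack([w,cv2.resize(s[230:320,300:400],None,fx=4,fy=4,interpolation=cv2.INTER_CUBIC)]))
for c,boxes in {"top":{"y":(350,165,390,205),"r":(410,170,440,200),"o":(200,180,230,212)},"side":{"y":(310,230,350,260),"r":(325,280,360,315),"o":(275,130,308,160)}}.items():
    for k,(l,tp,r,b) in boxes.items():
        im=cv2.cvtColor(fs[c]["frame"],cv2.COLOR_BGR2HSV)[tp:b,l:r].astype(int)
        H,S,V=im[...,0],im[...,1],im[...,2]
        m={"y":(H>18)&(H<35)&(S>120),"r":((H<8)|(H>172))&(S>150),"o":(H<20)&(S>110)}[k]
        yy,xx=np.nonzero(m);print(c,k,m.sum(),xx.mean()+l,yy.mean()+tp,xx.min()+l,xx.max()+l,yy.min()+tp,yy.max()+tp)
        print(np.round(onz(fs[c],(xx.mean()+l,yy.mean()+tp),{"y":.009,"r":.024,"o":.034}[k]),4))
```

```text
top y 206 368.74271844660194 184.16504854368932 360 377 176 193
[ 0.5829 -0.2243  0.009 ]
top r 50 426.26 184.38 422 430 181 188
[ 0.5818 -0.3813  0.024 ]
top o 262 214.91603053435114 197.68320610687022 205 229 186 208
[0.5337 0.195  0.034 ]
side y 317 329.2870662460568 245.74447949526814 318 340 237 254
[ 0.5845 -0.2269  0.009 ]
side r 118 341.8813559322034 296.7542372881356 338 346 290 304
[ 0.5832 -0.3869  0.024 ]
side o 272 289.22058823529414 144.31617647058823 280 298 136 152
[0.5352 0.1787 0.034 ]
```

View pics/z1.png

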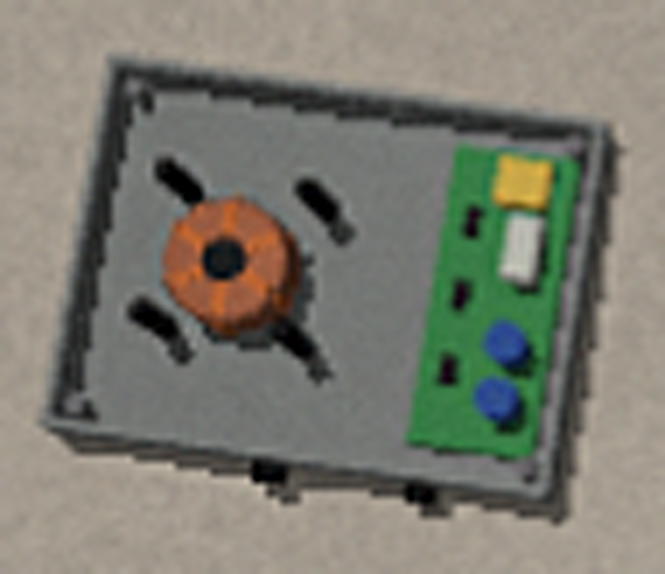

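View pics/z2.png

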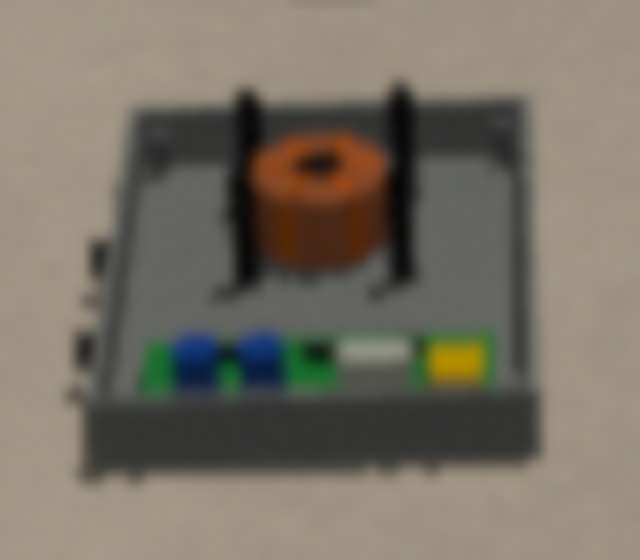

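View pics/z3.png

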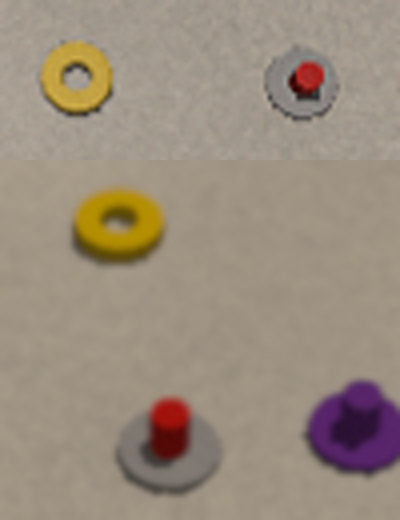

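```bash
cat > fit.py <<'E'
from h import *
from scipy.optimize import least_squares, minimize
fs={c:optics.grab_frame(c) for c in("top","side")}
# tray
def px(c,p):
    o,s={"top":((182,160),7),"side":((250,120),8)}[c]
    return [o[i]+(p[i]+.5)/s-.5 for i in(0,1)]
X=.075
loc=lambda x,y,z:(x,y,z)
# local: +x world-ish +x (up in top image), +y left
obs=[("top",(X,.065,.028),(115,60)),("top",(X,-.135,.028),(607,125)),("top",(-X,-.135,.028),(548,492)),("top",(-X,.065,.028),(45,423)),
("side",(-X,-.135,.028),(92,403)),("side",(X,-.135,.028),(537,392)),("side",(-X,.065,.028),(133,110)),("side",(X,.065,.028),(525,97)),
("top",(.0276,.0276,.054),(168,168)),("top",(.0276,-.0276,.054),(308,189)),("top",(-.0276,.0276,.054),(141,308)),
]
def res(p,cams=("top","side")):
    x,y,a=p;c,s=np.cos(a),np.sin(a);out=[]
    for cam,q,u in obs:
        if cam in cams:
            out.append(proj(fs[cam],[x+c*q[0]-s*q[1],y+s*q[0]+c*q[1],q[2]])[0]-px(cam,u))
    return np.ravel(out)
for cams in(("top","side"),("top",),("side",)):
    r=least_squares(res,[.534,.195,0],args=(cams,));print("tray",cams,np.round(r.x,4),np.round(np.degrees(r.x[2]),2),np.round(res(r.x,cams).reshape(-1,2),1).tolist())
def hullmask(f,pts):
    m=np.zeros((1600,2560),np.uint8);h=cv2.convexHull(((proj(f,pts)+.5)*4).astype(np.int32));cv2.fillConvexPoly(m,h,1)
    return cv2.resize(m.astype(np.float32),(640,400),interpolation=cv2.INTER_AREA)
def cyl(x,y,r,z0,z1):
    a=np.linspace(0,2*np.pi,48,endpoint=False)
    return np.array([(x+r*np.cos(t),y+r*np.sin(t),z) for z in(z0,z1) for t in a])
def hm(f,k,box):
    im=cv2.cvtColor(f["frame"],cv2.COLOR_BGR2HSV).astype(int);H,S,V=im[...,0],im[...,1],im[...,2]
    m={"y":(H>18)&(H<35)&(S>120),"r":((H<8)|(H>172))&(S>150),"o":(H<20)&(S>110)}[k]
    n=np.zeros_like(m);l,t,r,b=box;n[t:b,l:r]=m[t:b,l:r]
    h=cv2.convexHull(np.argwhere(n)[:,::-1].astype(np.int32));o=np.zeros(m.shape,np.uint8);cv2.fillConvexPoly(o,h,1);return o.astype(np.float32)
def fitcyl(k,boxes,x0,r,z0,z1):
    for cams in(("top","side"),("top",),("side",)):
        ms={c:hm(fs[c],k,boxes[c]) for c in cams}
        cost=lambda p:sum(np.abs(ms[c]-hullmask(fs[c],cyl(p[0],p[1],r,z0,z1))).sum()/ms[c].sum() for c in cams)
        q=minimize(cost,x0,method="Nelder-Mead",options=dict(initial_simplex=[x0,np.add(x0,(.006,0)),np.add(x0,(0,.006))],xatol=1e-4))
        print(k,cams,np.round(q.x,4),round(q.fun,3))
if __name__=="__main__":
    fitcyl("y",dict(top=(350,165,390,205),side=(310,230,350,260)),[.583,-.225],.025,0,.012)
    fitcyl("r",dict(top=(410,170,440,200),side=(325,280,360,315)),[.583,-.383],.010,.006,.030)
    fitcyl("o",dict(top=(200,180,226,212),side=(278,130,300,160)),[.534,.19],.025,.006,.036)
E
python3 fit.py
```

```text
tray ('top', 'side') [ 0.5378  0.1942 -0.1186] -6.8 [[-0.4, -1.1], [0.5, -1.0], [0.3, 0.6], [-0.3, 0.4], [-1.2, 0.3], [0.2, -0.0], [-1.0, -0.2], [0.4, -0.1], [-0.1, -0.1], [-0.0, -0.4], [0.1, -0.0]]
tray ('top',) [ 0.5372  0.1941 -0.1209] -6.92 [[-0.4, -1.0], [0.5, -0.7], [0.2, 0.9], [-0.4, 0.5], [-0.1, 0.1], [-0.0, -0.2], [0.1, 0.2]]
tray ('side',) [ 0.5388  0.1943 -0.1176] -6.74 [[-0.7, 0.3], [0.7, -0.1], [-0.6, -0.2], [0.7, -0.2]]
y ('top', 'side') [ 0.5842 -0.2243] 0.213
y ('top',) [ 0.5834 -0.2245] 0.075
y ('side',) [ 0.585  -0.2229] 0.117
r ('top', 'side') [ 0.583  -0.3824] 0.499
r ('top',) [ 0.5832 -0.3818] 0.161
r ('side',) [ 0.5843 -0.3817] 0.319
o ('top', 'side') [0.5362 0.1995] 0.204
o ('top',) [0.5362 0.1989] 0.079
o ('side',) [0.5363 0.2017] 0.106
```

>>> jog_arm:
  fingers: 0.7
  increments:
    - {"rotation": [0, 0, 6.9], "slide": [0, 0, 0]}
    - {"rotation": [0, 0, 6.9], "slide": [0, 0, 0]}
    - {"rotation": [0, 0, 6.9], "slide": [0, 0, 0]}
    - {"rotation": [0, 0, 6.9], "slide": [0, 0, 0]}
    - {"rotation": [0, 0, 6.9], "slide": [0, 0, 0]}
    - {"rotation": [0, 0, 6.9], "slide": [0, 0, 0]}
    - {"rotation": [0, 0, 6.9], "slide": [0, 0, 0]}
    - {"rotation": [0, 0, 6.9], "slide": [0, 0, 0]}
    - {"rotation": [0, 0, 6.9], "slide": [0, 0, 0]}
    - {"rotation": [0, 0, 6.9], "slide": [0, 0, 0]}
    - {"rotation": [0, 0, 6.9], "slide": [0, 0, 0]}
    - {"rotation": [0, 0, 0], "slide": [0, 0, 0]}

```text
time: 1.7
tool_pos: [0.223, 0.5839, 0.2314]
tool_rot: [0.0, 0.748, 0.663, 0.0]
contact_force: [-0.0, 1.2, 0.6]
gripper_width: 0.7
```

```bash
cat > go.py <<'E'
import sys
from h import *
from scipy.spatial.transform import Rotation as R
s=state();q=s["tool_rot"];r=R.from_quat([q[1],q[2],q[3],q[0]]);M=r.as_matrix()
print("t",s["time"],"pos",np.round(s["tool_pos"],4),"yaw y",np.degrees(np.arctan2(M[1,1],M[0,1])),"z",np.round(M[:,2],4),"F",np.round(s["contact_force"],1),"w",round(s["gripper_width"],3))
if len(sys.argv)>3: print("delta tool mm",np.round(1000*M.T@(np.array(sys.argv[1:4],float)-s["tool_pos"]),1))
E
python3 go.py .584 -.2243 .1
```

```text
t 1.7 pos [0.223  0.5839 0.2314] yaw y -6.908338869973093 z [ 1.e-04  0.e+00 -1.e+00] F [-0.   1.2  0.6] w 0.7
delta tool mm [-758.9  455.6  131.4]
```

>>> jog_arm:
  increments:
    - {"slide": [-31.6, 19, 0]}
    - {"slide": [-31.6, 19, 0]}
    - {"slide": [-31.6, 19, 0]}
    - {"slide": [-31.6, 19, 0]}
    - {"slide": [-31.6, 19, 0]}
    - {"slide": [-31.6, 19, 0]}
    - {"slide": [-31.6, 19, 0]}
    - {"slide": [-31.6, 19, 0]}
    - {"slide": [-31.6, 19, 0]}
    - {"slide": [-31.6, 19, 0]}
    - {"slide": [-31.6, 19, 0]}
    - {"slide": [-31.6, 19, 0]}
    - {"slide": [-31.6, 19, 0]}
    - {"slide": [-31.6, 19, 0]}
    - {"slide": [-31.6, 19, 0]}
    - {"slide": [-31.6, 19, 0]}
    - {"slide": [-31.6, 19, 0]}
    - {"slide": [-31.6, 19, 0]}
    - {"slide": [-31.6, 19, 0]}
    - {"slide": [-31.6, 19, 0]}

```text
invalid input
```

>>> jog_arm:
  increments:
    - {"slide": [-31.6, 19, 15]}
    - {"slide": [-31.6, 19, 30]}
    - {"slide": [-31.6, 19, 30]}
    - {"slide": [-31.6, 19, 30]}
    - {"slide": [0, 0, 30]}
    - {"slide": [0, 0, 30]}
    - {"slide": [0, 0, 15]}
    - {"slide": [0, 0, 0]}

```text
invalid input
```

```bash
python3 go.py .584 -.2243 .02
python3 - <<'E'
from h import *
f=optics.grab_frame("side");g=optics.grab_frame("top")
cv2.imwrite("pics/g1.png",np.hstack([cv2.resize(f["frame"][190:280,290:370],None,fx=5,fy=5,interpolation=cv2.INTER_CUBIC),cv2.resize(g["frame"][140:230,330:400],None,fx=5,fy=5,interpolation=cv2.INTER_CUBIC)]))
E
```

```text
t 1.7 pos [0.223  0.5839 0.2314] yaw y -6.908338869973093 z [ 1.e-04  0.e+00 -1.e+00] F [-0.   1.2  0.6] w 0.7
delta tool mm [-758.9  455.6  211.4]
```

View pics/g1.png

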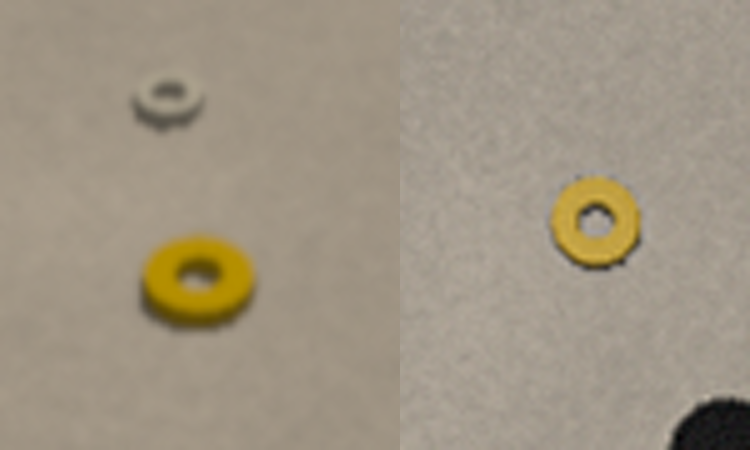

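Both moves were refused because rotation is required in every row. The arm hasn't moved, so I'll send them again with it included.

>>> jog_arm:
  increments:
    - {"slide": [-31.6, 19, 0], "rotation": [0, 0, 0]}
    - {"slide": [-31.6, 19, 0], "rotation": [0, 0, 0]}
    - {"slide": [-31.6, 19, 0], "rotation": [0, 0, 0]}
    - {"slide": [-31.6, 19, 0], "rotation": [0, 0, 0]}
    - {"slide": [-31.6, 19, 0], "rotation": [0, 0, 0]}
    - {"slide": [-31.6, 19, 0], "rotation": [0, 0, 0]}
    - {"slide": [-31.6, 19, 0], "rotation": [0, 0, 0]}
    - {"slide": [-31.6, 19, 0], "rotation": [0, 0, 0]}
    - {"slide": [-31.6, 19, 0], "rotation": [0, 0, 0]}
    - {"slide": [-31.6, 19, 0], "rotation": [0, 0, 0]}
    - {"slide": [-31.6, 19, 0], "rotation": [0, 0, 0]}
    - {"slide": [-31.6, 19, 0], "rotation": [0, 0, 0]}
    - {"slide": [-31.6, 19, 0], "rotation": [0, 0, 0]}
    - {"slide": [-31.6, 19, 0], "rotation": [0, 0, 0]}
    - {"slide": [-31.6, 19, 0], "rotation": [0, 0, 0]}
    - {"slide": [-31.6, 19, 0], "rotation": [0, 0, 0]}
    - {"slide": [-31.6, 19, 0], "rotation": [0, 0, 0]}
    - {"slide": [-31.6, 19, 0], "rotation": [0, 0, 0]}
    - {"slide": [-31.6, 19, 0], "rotation": [0, 0, 0]}
    - {"slide": [-31.6, 19, 0], "rotation": [0, 0, 0]}

```text
time: 3.47
tool_pos: [0.5259, -0.0906, 0.2315]
tool_rot: [0.0, 0.747, 0.665, 0.0]
contact_force: [-0.1, 0.8, -0.2]
gripper_width: 0.698
```

```bash
python3 go.py .584 -.2243 .05
```

```text
t 3.4667 pos [ 0.5259 -0.0906  0.2315] yaw y -6.666232720843521 z [ 6.e-04 -1.e-04 -1.e+00] F [-0.1  0.8 -0.2] w 0.698
delta tool mm [-126.    73.1  181.6]
```

>>> jog_arm:
  increments:
    - {"slide": [-32, 18.5, 10], "rotation": [0, 0, 0]}
    - {"slide": [-32, 18.5, 20], "rotation": [0, 0, 0]}
    - {"slide": [-32, 18.5, 20], "rotation": [0, 0, 0]}
    - {"slide": [-30, 17.5, 20], "rotation": [0, 0, 0]}
    - {"slide": [0, 0, 30], "rotation": [0, 0, 0]}
    - {"slide": [0, 0, 30], "rotation": [0, 0, 0]}
    - {"slide": [0, 0, 30], "rotation": [0, 0, 0]}
    - {"slide": [0, 0, 20], "rotation": [0, 0, 0]}
    - {"slide": [0, 0, 0], "rotation": [0, 0, 0]}
    - {"slide": [0, 0, 0], "rotation": [0, 0, 0]}

```text
time: 4.3
tool_pos: [0.5819, -0.2214, 0.0504]
tool_rot: [-0.001, 0.747, 0.664, -0.001]
contact_force: [-0.9, 0.2, 0.3]
gripper_width: 0.701
```

```bash
python3 go.py .584 -.2243 .02
python3 - <<'E'
from h import *
f=optics.grab_frame("side");g=optics.grab_frame("top")
cv2.imwrite("pics/g2.png",np.hstack([cv2.resize(f["frame"][190:280,290:370],None,fx=5,fy=5,interpolation=cv2.INTER_CUBIC),cv2.resize(g["frame"][140:230,330:400],None,fx=5,fy=5,interpolation=cv2.INTER_CUBIC)]))
s=state();print(proj(f,s["tool_pos"]))
E
```

```text
t 4.3 pos [ 0.5819 -0.2214  0.0504] yaw y -6.712015033741368 z [-0.0026  0.0014 -1.    ] F [-0.9  0.2  0.3] w 0.701
delta tool mm [-2.6  2.5 30.4]
[[328.66373528 228.86865357]]
```

View pics/g2.png

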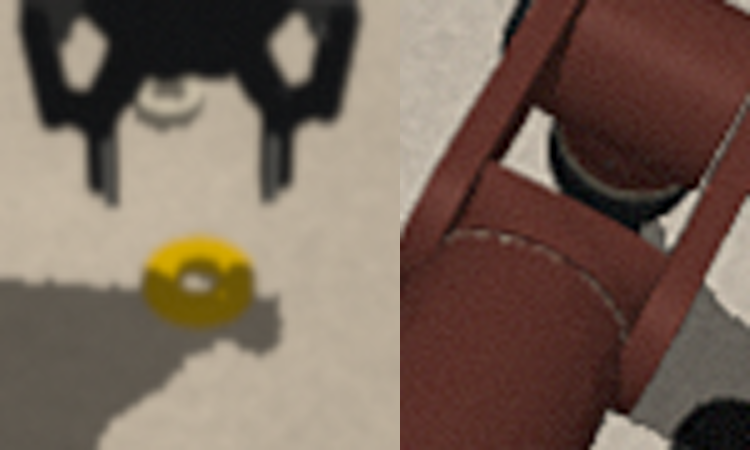

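>>> jog_arm:
  increments:
    - {"slide": [-2.6, 2.4, 10], "rotation": [0, 0, 0]}
    - {"slide": [0, 0, 10], "rotation": [0, 0, 0]}
    - {"slide": [0, 0, 8], "rotation": [0, 0, 0]}
    - {"slide": [0, 0, 5], "rotation": [0, 0, 0]}
    - {"slide": [0, 0, 4], "rotation": [0, 0, 0]}
    - {"slide": [0, 0, 4], "rotation": [0, 0, 0]}
    - {"slide": [0, 0, 3], "rotation": [0, 0, 0]}
    - {"slide": [0, 0, 0], "rotation": [0, 0, 0]}
    - {"slide": [0, 0, 0], "rotation": [0, 0, 0]}

```text
time: 5.15
tool_pos: [0.5848, -0.2247, 0.0075]
tool_rot: [-0.0, 0.748, 0.664, -0.0]
contact_force: [0.5, -0.8, 0.1]
gripper_width: 0.701
```

```bash
python3 go.py .584 -.2243 .006
python3 - <<'E'
from h import *
f=optics.grab_frame("side")
cv2.imwrite("pics/g3.png",np.hstack([cv2.resize(f["frame"][190:280,290:370],None,fx=6,fy=6,interpolation=cv2.INTER_CUBIC)]))
s=state();print(proj(f,s["tool_pos"]))
E
python3 go.py .584 -.2243 .006
```

```text
t 5.15 pos [ 0.5848 -0.2247  0.0075] yaw y -6.801090754874752 z [-2.e-04  1.e-04 -1.e+00] F [ 0.5 -0.8  0.1] w 0.701
delta tool mm [ 0.3 -0.8  1.5]
[[329.35429853 245.46493462]]
t 5.2 pos [ 0.585  -0.2248  0.0079] yaw y -6.800431635777857 z [ 3.e-04 -2.e-04 -1.e+00] F [-0.3 -1.  -0.1] w 0.699
delta tool mm [ 0.4 -1.1  1.9]
```

View pics/g3.png

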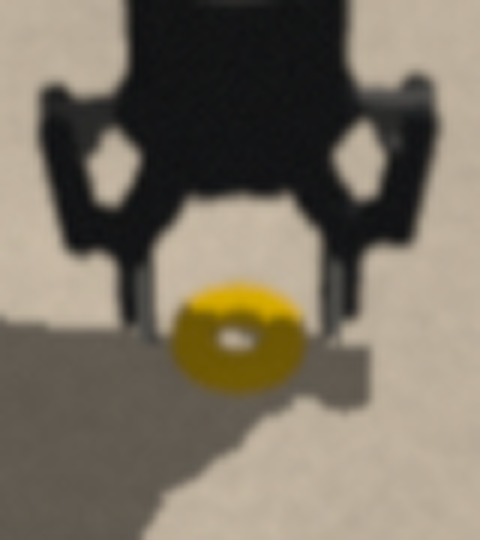

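Run:
```python
from h import *
f=optics.grab_frame("side")
a=np.radians(-6.8);ty=np.array([np.cos(a),np.sin(a)]);tx=np.array([-np.sin(a),np.cos(a)])
for z in(0,.005,.01,.015):
  print(z,[np.round((proj(f,[*(np.array([.585,-.2247])+sy*ty+sx*tx),z])[0]-[290,190])*6+3,0).tolist() for sy in(-.0298,.0298) for sx in (-.011,.011)])
```

```text
0 [[158.0, 375.0], [157.0, 333.0], [322.0, 370.0], [319.0, 329.0]]
0.005 [[158.0, 364.0], [157.0, 323.0], [323.0, 360.0], [319.0, 319.0]]
0.01 [[158.0, 354.0], [157.0, 313.0], [323.0, 350.0], [319.0, 308.0]]
0.015 [[157.0, 344.0], [156.0, 303.0], [323.0, 339.0], [319.0, 298.0]]
```

>>> jog_arm:
  increments:
    - {"slide": [0, -1, 3], "rotation": [0, 0, 0]}
    - {"slide": [0, 0, 3], "rotation": [0, 0, 0]}
    - {"slide": [0, 0, 2], "rotation": [0, 0, 0]}
    - {"slide": [0, 0, 0], "rotation": [0, 0, 0]}

```text
time: 5.58
tool_pos: [0.5833, -0.2244, -0.0011]
tool_rot: [-0.001, 0.748, 0.664, -0.0]
contact_force: [0.0, 0.3, -0.5]
gripper_width: 0.7
```

>>> jog_arm:
  fingers: 0.5
  increments:
    - {"slide": [0, 0, 0], "rotation": [0, 0, 0]}
    - {"slide": [0, 0, 0], "rotation": [0, 0, 0]}
    - {"slide": [0, 0, 0], "rotation": [0, 0, 0]}
    - {"slide": [0, 0, 0], "rotation": [0, 0, 0]}
    - {"slide": [0, 0, 0], "rotation": [0, 0, 0]}
    - {"slide": [0, 0, 0], "rotation": [0, 0, 0]}

```text
time: 6.08
tool_pos: [0.5842, -0.2248, 0.0]
tool_rot: [0.0, 0.748, 0.664, 0.0]
contact_force: [-0.0, -0.2, 1.9]
gripper_width: 0.553
```

```bash
python3 go.py .584 -.2243 .0
python3 - <<'E'
from h import *
f=optics.grab_frame("side")
cv2.imwrite("pics/g4.png",np.hstack([cv2.resize(f["frame"][190:280,290:370],None,fx=6,fy=6,interpolation=cv2.INTER_CUBIC)]))
E
```

```text
t 6.0833 pos [ 0.5842 -0.2248  0.    ] yaw y -6.8016613042385075 z [ 7.e-04 -4.e-04 -1.e+00] F [-0.  -0.2  1.9] w 0.553
delta tool mm [ 0.5 -0.2  0. ]
```

View pics/g4.png

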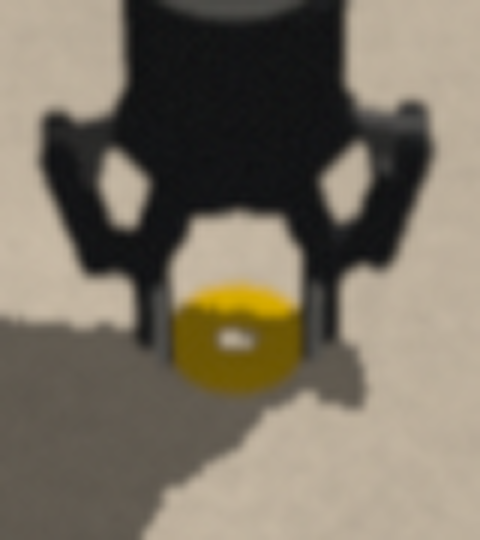

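>>> jog_arm:
  fingers: 0.4
  increments:
    - {"slide": [0, 0, 0], "rotation": [0, 0, 0]}
    - {"slide": [0, 0, -4], "rotation": [0, 0, 0]}
    - {"slide": [0, 0, -10], "rotation": [0, 0, 0]}
    - {"slide": [0, 0, -16], "rotation": [0, 0, 0]}
    - {"slide": [0, 0, -20], "rotation": [0, 0, 0]}
    - {"slide": [0, 0, -20], "rotation": [0, 0, 0]}
    - {"slide": [0, 0, -20], "rotation": [0, 0, 0]}
    - {"slide": [0, 0, -10], "rotation": [0, 0, 0]}
    - {"slide": [10, -2, 0], "rotation": [0, 0, 0]}
    - {"slide": [25, -6, 0], "rotation": [0, 0, 0]}
    - {"slide": [35, -8, 0], "rotation": [0, 0, 0]}
    - {"slide": [35, -8, 0], "rotation": [0, 0, 0]}
    - {"slide": [35, -8, 0], "rotation": [0, 0, 0]}
    - {"slide": [35, -8, 0], "rotation": [0, 0, 0]}
    - {"slide": [35, -8, 0], "rotation": [0, 0, 0]}
    - {"slide": [35, -8, 0], "rotation": [0, 0, 0]}
    - {"slide": [35, -8, 0], "rotation": [0, 0, 0]}
    - {"slide": [35, -8, 0], "rotation": [0, 0, 0]}
    - {"slide": [35, -8, 0], "rotation": [0, 0, 0]}
    - {"slide": [25, -8, 0], "rotation": [0, 0, 0]}

```text
time: 7.8
tool_pos: [0.5388, 0.1612, 0.0981]
tool_rot: [-0.001, 0.747, 0.665, -0.001]
contact_force: [0.7, -1.1, 0.1]
gripper_width: 0.552
```

```bash
python3 go.py .5378 .1942 .09
```

```text
t 7.8 pos [0.5388 0.1612 0.0981] yaw y -6.710710938935659 z [-2.5e-03  5.0e-04 -1.0e+00] F [ 0.7 -1.1  0.1] w 0.552
delta tool mm [32.7 -4.9  8.1]
```

>>> jog_arm:
  increments:
    - {"slide": [16, -2.5, 0], "rotation": [0, 0, 0]}
    - {"slide": [12, -2, 0], "rotation": [0, 0, 0]}
    - {"slide": [4.5, -0.5, 0], "rotation": [0, 0, 0]}
    - {"slide": [0, 0, 0], "rotation": [0, 0, 0]}
    - {"slide": [0, 0, 0], "rotation": [0, 0, 0]}

```text
time: 8.22
tool_pos: [0.5395, 0.1905, 0.0991]
tool_rot: [-0.0, 0.748, 0.664, -0.001]
contact_force: [0.1, -1.2, -0.2]
gripper_width: 0.551
```

```bash
python3 go.py .5378 .1942 .08
python3 - <<'E'
from h import *
f=optics.grab_frame("side")
cv2.imwrite("pics/p1.png",np.hstack([cv2.resize(f["frame"][80:190,240:340],None,fx=5,fy=5,interpolation=cv2.INTER_CUBIC)]))
g=optics.grab_frame("top")
cv2.imwrite("pics/p1t.png",np.hstack([cv2.resize(g["frame"][160:242,182:277],None,fx=6,fy=6,interpolation=cv2.INTER_CUBIC)]))
E
python3 go.py .5378 .1942 .08
```

```text
t 8.2167 pos [0.5395 0.1905 0.0991] yaw y -6.81322518101655 z [-8.e-04 -6.e-04 -1.e+00] F [ 0.1 -1.2 -0.2] w 0.551
delta tool mm [ 3.5 -2.1 19.1]
t 8.3167 pos [0.5398 0.19   0.0994] yaw y -6.878246376080145 z [-4.e-04 -4.e-04 -1.e+00] F [-0.7 -0.1  0.1] w 0.55
delta tool mm [ 3.9 -2.5 19.4]
```

View pics/p1.png

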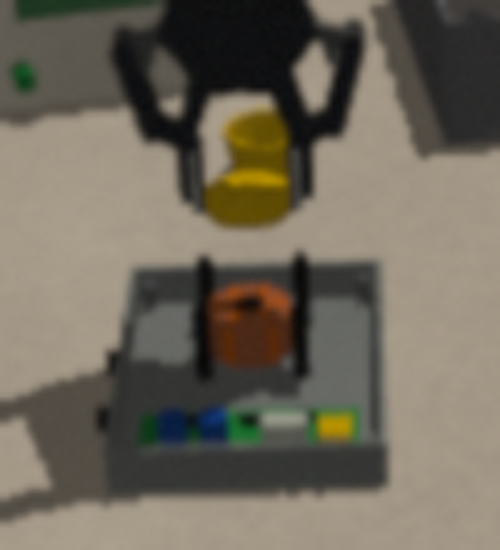

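View pics/p1t.png

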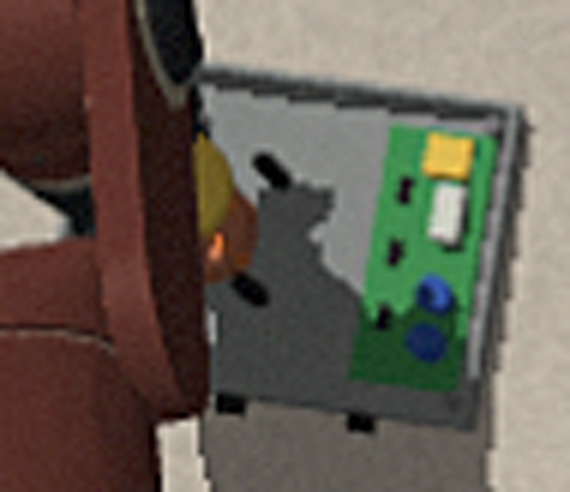

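```bash
cat > ov.py <<'E'
from fit import *
def overlay(name,cyls,tray=(.5378,.1942,-.1186),boxes=dict(side=(240,80,340,190),top=(182,160,277,242)),k=8):
    for c in("side","top"):
        l,t,r,b=boxes[c];s=k if c=="side" else 7
        im=cv2.resize(fs[c]["frame"][t:b,l:r],None,fx=s,fy=s,interpolation=cv2.INTER_CUBIC)[:600]
        P=lambda X:((proj(fs[c],X)-[l,t]+.5)*s-.5).astype(np.int32)
        for i,q in enumerate(cyls):
            for z in q[3:5]: cv2.polylines(im,[P(cyl(*q[:3],z,z)[:48])],True,[(0,255,0),(255,255,0),(255,0,255)][i],1)
        x,y,a=tray;C,S=np.cos(a),np.sin(a)
        T=lambda p,z:[(x+C*u-S*v,y+S*u+C*v,z) for u,v in p]
        for u in(-.0276,.0276):
            for v in(-.0276,.0276):
                sq=[(u+d,v+e) for d,e in((-.005,-.005),(.005,-.005),(.005,.005),(-.005,.005))]
                for z in(.054,.006): cv2.polylines(im,[P(T(sq,z))],True,(255,255,255),1)
        cv2.polylines(im,[P(T([(-X,.065),(X,.065),(X,-.135),(-X,-.135)],.028))],True,(0,0,255),1)
        cv2.imwrite(f"pics/{name}_{c}.png",im[:600,:800])
E
python3 - <<'E'
from ov import *
s=state()["tool_pos"]
overlay("ov1",[(s[0],s[1],.025,s[2],s[2]+.012),(.5378,.1942,.025,.006,.036)])
E
```

```text
tray ('top', 'side') [ 0.5378  0.1942 -0.1186] -6.8 [[-0.4, -1.1], [0.5, -1.0], [0.3, 0.6], [-0.3, 0.4], [-1.2, 0.3], [0.2, -0.0], [-1.0, -0.2], [0.4, -0.1], [-0.1, -0.1], [-0.0, -0.4], [0.1, -0.0]]
tray ('top',) [ 0.5372  0.1941 -0.1209] -6.92 [[-0.4, -1.0], [0.5, -0.7], [0.2, 0.9], [-0.4, 0.5], [-0.1, 0.1], [-0.0, -0.2], [0.1, 0.2]]
tray ('side',) [ 0.5388  0.1943 -0.1176] -6.74 [[-0.7, 0.3], [0.7, -0.1], [-0.6, -0.2], [0.7, -0.2]]
```

View pics/ov1_side.png

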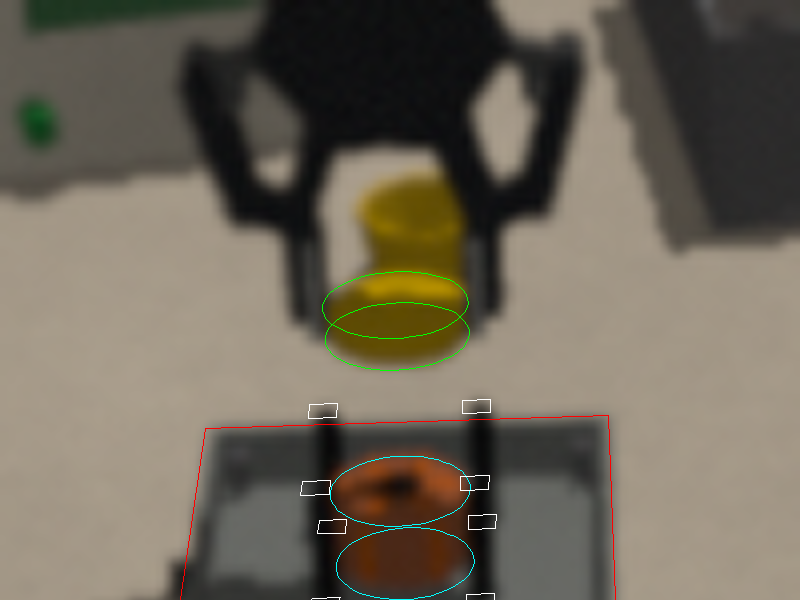

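View pics/ov1_top.png

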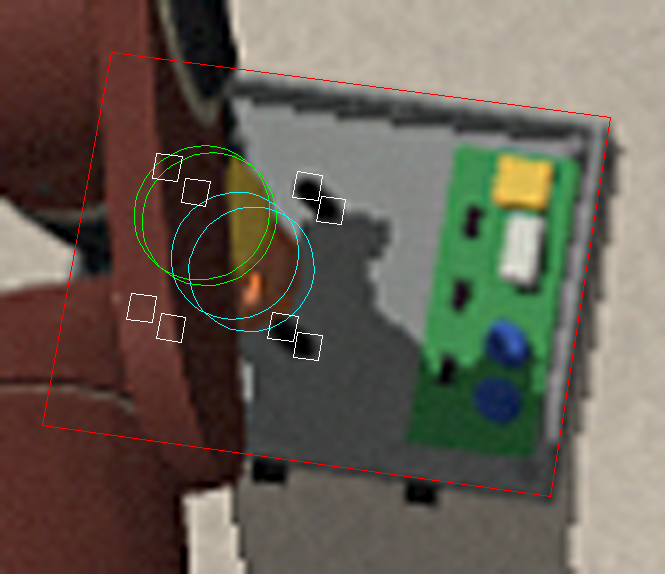

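>>> jog_arm:
  increments:
    - {"slide": [4, -2, 0], "rotation": [0, 0, 0]}
    - {"slide": [0, 0, 5], "rotation": [0, 0, 0]}
    - {"slide": [0, 0, 10], "rotation": [0, 0, 0]}
    - {"slide": [0, 0, 10], "rotation": [0, 0, 0]}
    - {"slide": [0, 0, 5], "rotation": [0, 0, 0]}
    - {"slide": [0, 0, 0], "rotation": [0, 0, 0]}
    - {"slide": [0, 0, 0], "rotation": [0, 0, 0]}
    - {"slide": [0, 0, 0], "rotation": [0, 0, 0]}

```text
time: 9.08
tool_pos: [0.5384, 0.1953, 0.0696]
tool_rot: [0.0, 0.748, 0.664, 0.0]
contact_force: [-0.2, 0.5, -0.1]
gripper_width: 0.549
```

```bash
python3 go.py .5383 .1942 .045; python3 - <<'E' >/dev/null
from ov import *
s=state()["tool_pos"]
overlay("ov2",[(s[0],s[1],.025,s[2],s[2]+.012),(.5383,.1942,.025,.006,.036)],(.5383,.1942,-.1186))
E
```

```text
t 9.0833 pos [0.5384 0.1953 0.0696] yaw y -6.79951202361505 z [ 1.e-04 -0.e+00 -1.e+00] F [-0.2  0.5 -0.1] w 0.549
delta tool mm [-1.1  0.1 24.6]
```

View pics/ov2_side.png

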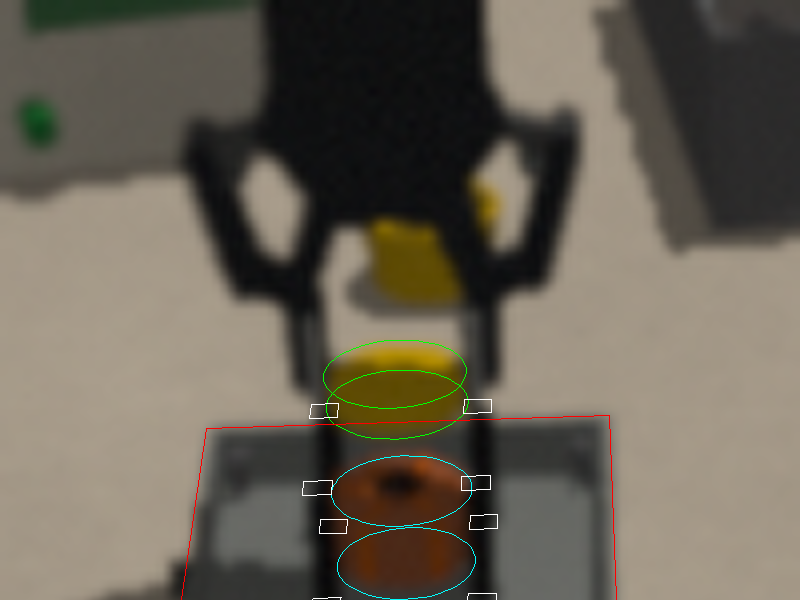

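>>> jog_arm:
  increments:
    - {"slide": [-0.8, 0.4, 5], "rotation": [0, 0, 0]}
    - {"slide": [0, 0, 7], "rotation": [0, 0, 0]}
    - {"slide": [0, 0, 7], "rotation": [0, 0, 0]}
    - {"slide": [0, 0, 5], "rotation": [0, 0, 0]}
    - {"slide": [0, 0, 3], "rotation": [0, 0, 0]}
    - {"slide": [0, 0, 2], "rotation": [0, 0, 0]}
    - {"slide": [0, 0, 0], "rotation": [0, 0, 0]}
    - {"slide": [0, 0, 0], "rotation": [0, 0, 0]}

```text
time: 9.85
tool_pos: [0.5386, 0.1944, 0.0406]
tool_rot: [0.0, 0.748, 0.664, -0.0]
contact_force: [-0.6, -0.4, -0.5]
gripper_width: 0.552
```

>>> jog_arm:
  increments:
    - {"slide": [0, 0, 1], "rotation": [0, 0, 0]}
    - {"slide": [0, 0, 1], "rotation": [0, 0, 0]}
    - {"slide": [0, 0, 0.5], "rotation": [0, 0, 0]}
    - {"slide": [0, 0, 0], "rotation": [0, 0, 0]}

```text
time: 10.18
tool_pos: [0.5385, 0.1944, 0.0381]
tool_rot: [0.0, 0.748, 0.664, -0.0]
contact_force: [-0.9, 0.0, 0.2]
gripper_width: 0.547
```

```bash
python3 go.py .5386 .1943 .036
```

```text
t 10.1833 pos [0.5385 0.1944 0.0381] yaw y -6.801011403001326 z [-0. -0. -1.] F [-0.9  0.   0.2] w 0.547
delta tool mm [-0.1  0.1  2.1]
```

>>> jog_arm:
  increments:
    - {"slide": [0, 0, 0.5], "rotation": [0, 0, 0]}
    - {"slide": [0, 0, 0.5], "rotation": [0, 0, 0]}
    - {"slide": [0, 0, 0.5], "rotation": [0, 0, 0]}
    - {"slide": [0, 0, 0], "rotation": [0, 0, 0]}

```text
time: 10.52
tool_pos: [0.5385, 0.1944, 0.0365]
tool_rot: [-0.0, 0.748, 0.664, -0.0]
contact_force: [0.1, 0.1, -1.1]
gripper_width: 0.55
```

```bash
python3 go.py .5386 .1943 .036
```

```text
t 10.5167 pos [0.5385 0.1944 0.0365] yaw y -6.802247101738141 z [-2.e-04 -0.e+00 -1.e+00] F [ 0.1  0.1 -1.1] w 0.55
delta tool mm [-0.1  0.1  0.5]
```

>>> jog_arm:
  increments:
    - {"slide": [0, 0, 0.5], "rotation": [0, 0, 0]}
    - {"slide": [0, 0, 0], "rotation": [0, 0, 0]}
    - {"slide": [0, 0, 0], "rotation": [0, 0, 0]}

```text
time: 10.77
tool_pos: [0.5385, 0.1944, 0.0361]
tool_rot: [-0.0, 0.748, 0.664, -0.0]
contact_force: [0.6, 0.1, -0.6]
gripper_width: 0.548
```

```bash
python3 go.py .5386 .1943 .036; python3 - <<'E' >/dev/null
from ov import *
s=state()["tool_pos"]
overlay("ov3",[(s[0],s[1],.025,.036,.048)],(.5386,.1942,-.1186))
E
```

```text
t 10.7667 pos [0.5385 0.1944 0.0361] yaw y -6.800013297974918 z [-1.e-04 -0.e+00 -1.e+00] F [ 0.6  0.1 -0.6] w 0.548
delta tool mm [-0.1  0.1  0.1]
```

View pics/ov3_side.png

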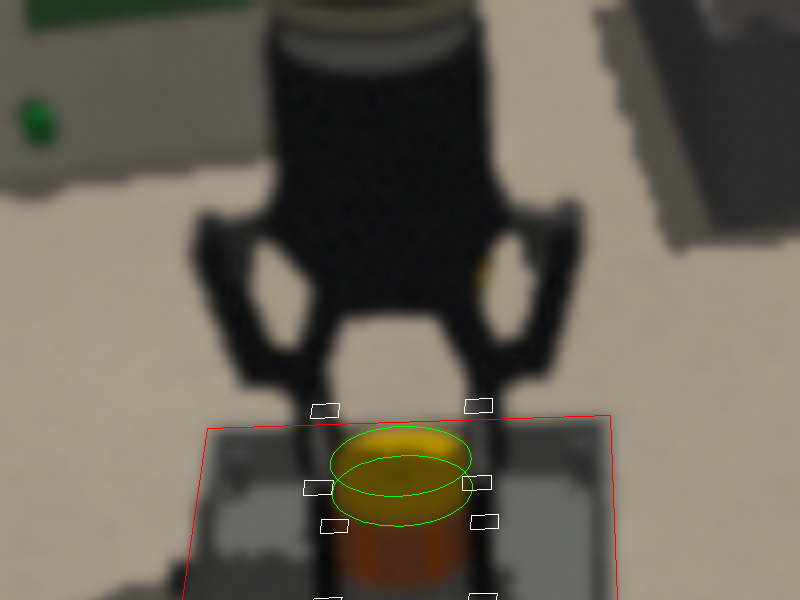

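>>> jog_arm:
  increments:
    - {"slide": [0, 0, 0.4], "rotation": [0, 0, 0]}
    - {"slide": [0, 0, 0.4], "rotation": [0, 0, 0]}
    - {"slide": [0, 0, 0], "rotation": [0, 0, 0]}

```text
time: 11.12
tool_pos: [0.5387, 0.1944, 0.036]
tool_rot: [0.0, 0.748, 0.664, -0.0]
contact_force: [-2.4, -1.4, 4.3]
gripper_width: 0.551
```

Contact shows as a 4 N upward force, so I'll release and rise.

>>> jog_arm:
  fingers: 0.7
  increments:
    - {"slide": [0, 0, 0], "rotation": [0, 0, 0]}
    - {"slide": [0, 0, 0], "rotation": [0, 0, 0]}
    - {"slide": [0, 0, 0], "rotation": [0, 0, 0]}
    - {"slide": [0, 0, 0], "rotation": [0, 0, 0]}
    - {"slide": [0, 0, -5], "rotation": [0, 0, 0]}
    - {"slide": [0, 0, -15], "rotation": [0, 0, 0]}
    - {"slide": [0, 0, -25], "rotation": [0, 0, 0]}
    - {"slide": [0, 0, -25], "rotation": [0, 0, 0]}
    - {"slide": [0, 0, -20], "rotation": [0, 0, 0]}
    - {"slide": [-20, 5, 0], "rotation": [0, 0, 0]}
    - {"slide": [-35, 8, 0], "rotation": [0, 0, 0]}
    - {"slide": [-35, 8, 0], "rotation": [0, 0, 0]}
    - {"slide": [-35, 8, 0], "rotation": [0, 0, 0]}
    - {"slide": [-35, 8, 0], "rotation": [0, 0, 0]}
    - {"slide": [-35, 8, 0], "rotation": [0, 0, 0]}
    - {"slide": [-35, 8, 0], "rotation": [0, 0, 0]}
    - {"slide": [-35, 8, 0], "rotation": [0, 0, 0]}
    - {"slide": [-35, 8, 0], "rotation": [0, 0, 0]}
    - {"slide": [-35, 8, 0], "rotation": [0, 0, 0]}
    - {"slide": [-35, 8, 0], "rotation": [0, 0, 0]}

```text
time: 12.78
tool_pos: [0.5791, -0.1849, 0.1258]
tool_rot: [0.0, 0.748, 0.664, 0.0]
contact_force: [1.1, 0.1, 0.4]
gripper_width: 0.702
```

```bash
python3 go.py .583 -.382 .1
python3 - <<'E'
from ov import *
overlay("ov4",[(.5386,.1944,.025,.036,.048)],(.5386,.1942,-.1186))
fitcyl("y",dict(top=(200,170,235,210),side=(275,125,302,147)),[.5386,.1944],.025,.036,.048)
E
```

```text
t 12.7833 pos [ 0.5791 -0.1849  0.1258] yaw y -6.810494218292709 z [ 6.e-04 -2.e-04 -1.e+00] F [1.1 0.1 0.4] w 0.702
delta tool mm [-195.2   27.2   25.8]
tray ('top', 'side') [ 0.5378  0.1942 -0.1186] -6.8 [[-0.4, -1.1], [0.5, -1.0], [0.3, 0.6], [-0.3, 0.4], [-1.2, 0.3], [0.2, -0.0], [-1.0, -0.2], [0.4, -0.1], [-0.1, -0.1], [-0.0, -0.4], [0.1, -0.0]]
tray ('top',) [ 0.5372  0.1941 -0.1209] -6.92 [[-0.4, -1.0], [0.5, -0.7], [0.2, 0.9], [-0.4, 0.5], [-0.1, 0.1], [-0.0, -0.2], [0.1, 0.2]]
tray ('side',) [ 0.5388  0.1943 -0.1176] -6.74 [[-0.7, 0.3], [0.7, -0.1], [-0.6, -0.2], [0.7, -0.2]]
y ('top', 'side') [0.539  0.1954] 0.253
y ('top',) [0.5389 0.1947] 0.138
y ('side',) [0.5397 0.1956] 0.108
```

View pics/ov4_side.png

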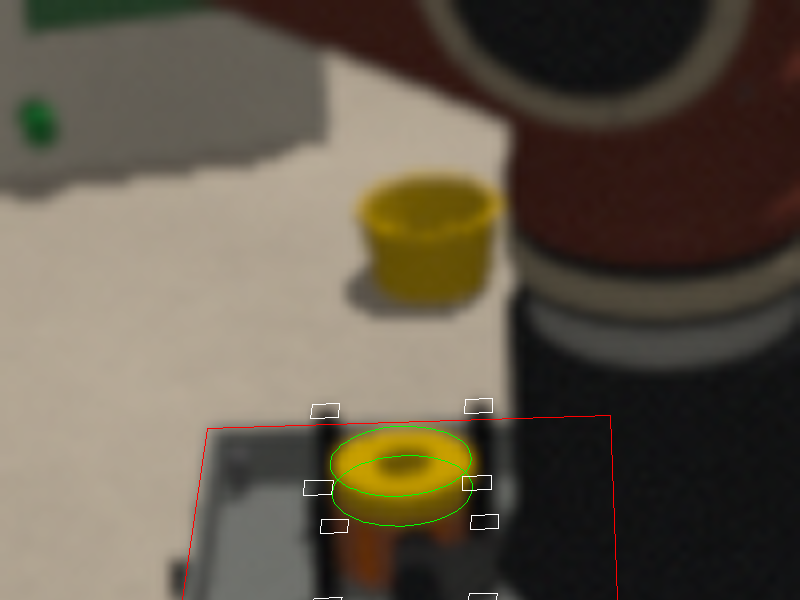

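View pics/ov4_top.png

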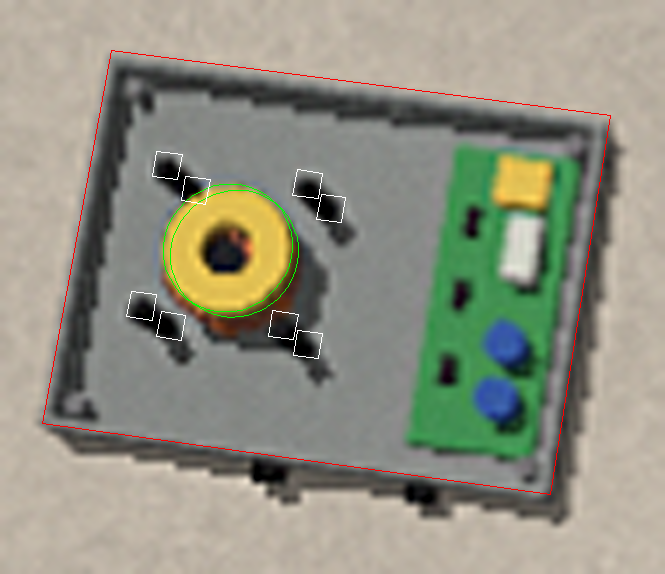

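The spacer lies flat within about 1 mm of the centre between the posts. Now the disc, which I'll grip by its knob.

>>> jog_arm:
  fingers: 0.5
  increments:
    - {"slide": [-25, 3.5, 0], "rotation": [0, 0, 0]}
    - {"slide": [-35, 5, 0], "rotation": [0, 0, 0]}
    - {"slide": [-35, 5, 0], "rotation": [0, 0, 0]}
    - {"slide": [-35, 5, 0], "rotation": [0, 0, 0]}
    - {"slide": [-35, 5, 0], "rotation": [0, 0, 0]}
    - {"slide": [-20, 2.5, 10], "rotation": [0, 0, 0]}
    - {"slide": [-10, 1.2, 20], "rotation": [0, 0, 0]}
    - {"slide": [0, 0, 20], "rotation": [0, 0, 0]}
    - {"slide": [0, 0, 20], "rotation": [0, 0, 0]}
    - {"slide": [0, 0, 10], "rotation": [0, 0, 0]}
    - {"slide": [0, 0, 0], "rotation": [0, 0, 0]}
    - {"slide": [0, 0, 0], "rotation": [0, 0, 0]}
    - {"slide": [0, 0, 0], "rotation": [0, 0, 0]}

```text
time: 13.97
tool_pos: [0.5841, -0.3801, 0.0471]
tool_rot: [0.001, 0.748, 0.664, 0.0]
contact_force: [0.1, 0.4, -0.8]
gripper_width: 0.498
```

```bash
python3 go.py .583 -.382 .011; python3 - <<'E' >/dev/null
from ov import *
overlay("ov5",[(.583,-.382,.025,0,.006),(.583,-.382,.01,.006,.030)],boxes=dict(side=(300,245,400,320),top=(380,140,470,222)))
E
```

```text
t 13.9667 pos [ 0.5841 -0.3801  0.0471] yaw y -6.767141656619581 z [ 0.0019 -0.0015 -1.    ] F [ 0.1  0.4 -0.8] w 0.498
delta tool mm [-2.  -0.9 36.1]
```

View pics/ov5_side.png

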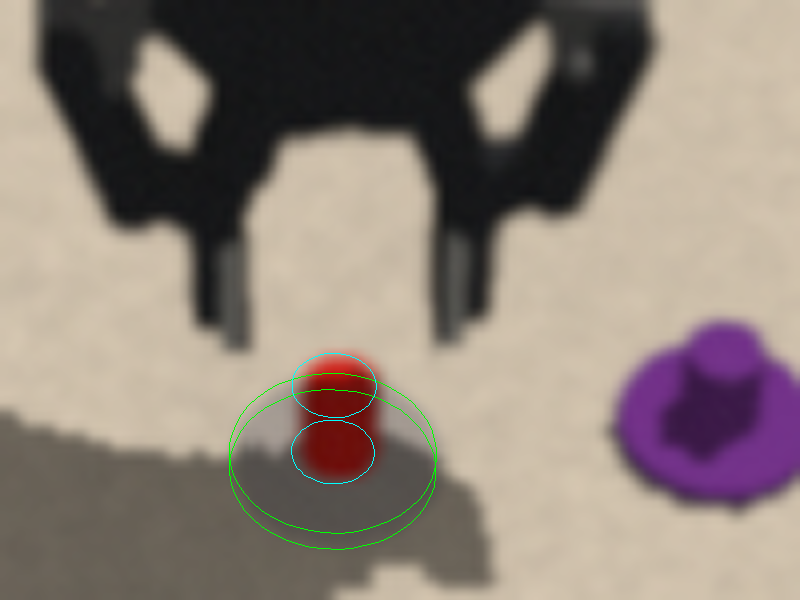

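>>> jog_arm:
  increments:
    - {"slide": [-0.8, 0, 8], "rotation": [0, 0, 0]}
    - {"slide": [0, 0, 10], "rotation": [0, 0, 0]}
    - {"slide": [0, 0, 8], "rotation": [0, 0, 0]}
    - {"slide": [0, 0, 5], "rotation": [0, 0, 0]}
    - {"slide": [0, 0, 3], "rotation": [0, 0, 0]}
    - {"slide": [0, 0, 0], "rotation": [0, 0, 0]}
    - {"slide": [0, 0, 0], "rotation": [0, 0, 0]}

```text
time: 14.65
tool_pos: [0.5828, -0.3806, 0.0109]
tool_rot: [-0.0, 0.748, 0.664, -0.0]
contact_force: [0.1, 0.3, -0.0]
gripper_width: 0.503
```

```bash
python3 go.py .584 -.381 .011; python3 - <<'E' >/dev/null
from ov import *
overlay("ov6",[(.584,-.381,.025,0,.006),(.584,-.381,.01,.006,.030)],boxes=dict(side=(300,245,400,320),top=(380,140,470,222)))
E
```

```text
t 14.65 pos [ 0.5828 -0.3806  0.0109] yaw y -6.803717772561429 z [-5.e-04  4.e-04 -1.e+00] F [ 0.1  0.3 -0. ] w 0.503
delta tool mm [-0.2  1.3 -0.1]
```

View pics/ov6_side.png

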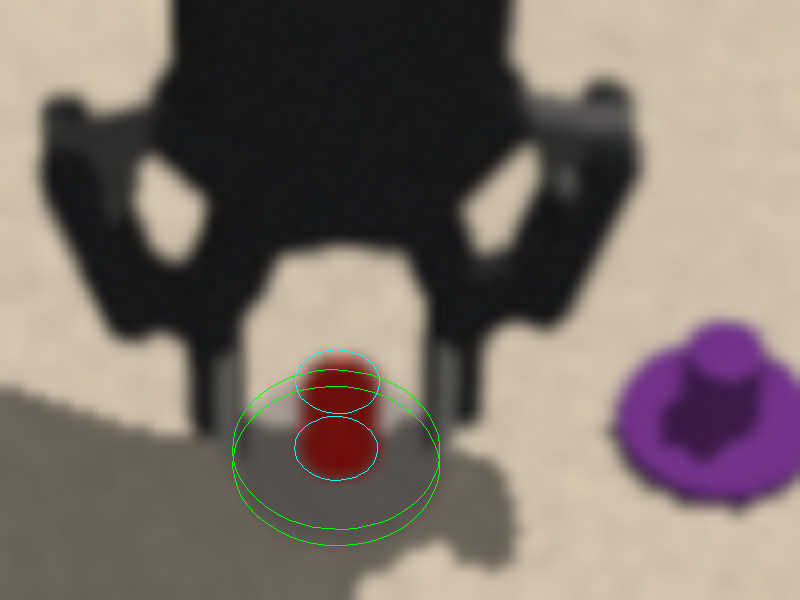

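>>> jog_arm:
  fingers: 0.15
  increments:
    - {"slide": [0, 1, 0], "rotation": [0, 0, 0]}
    - {"slide": [0, 0, 0], "rotation": [0, 0, 0]}
    - {"slide": [0, 0, 0], "rotation": [0, 0, 0]}
    - {"slide": [0, 0, 0], "rotation": [0, 0, 0]}
    - {"slide": [0, 0, 0], "rotation": [0, 0, 0]}
    - {"slide": [0, 0, 0], "rotation": [0, 0, 0]}
    - {"slide": [0, 0, 0], "rotation": [0, 0, 0]}

```text
time: 15.33
tool_pos: [0.5845, -0.3812, 0.0122]
tool_rot: [0.001, 0.748, 0.664, 0.0]
contact_force: [0.3, 0.1, 4.0]
gripper_width: 0.193
```

```bash
python3 go.py; python3 - <<'E' >/dev/null
from ov import *
s=state()["tool_pos"]
overlay("ov7",[(s[0],s[1],.025,0,.006),(s[0],s[1],.01,.006,.030)],boxes=dict(side=(300,245,400,320),top=(380,140,470,222)))
E
```

```text
t 15.3333 pos [ 0.5845 -0.3812  0.0122] yaw y -6.802366296729663 z [ 1.3e-03 -9.0e-04 -1.0e+00] F [0.3 0.1 4. ] w 0.193
```

View pics/ov7_side.png

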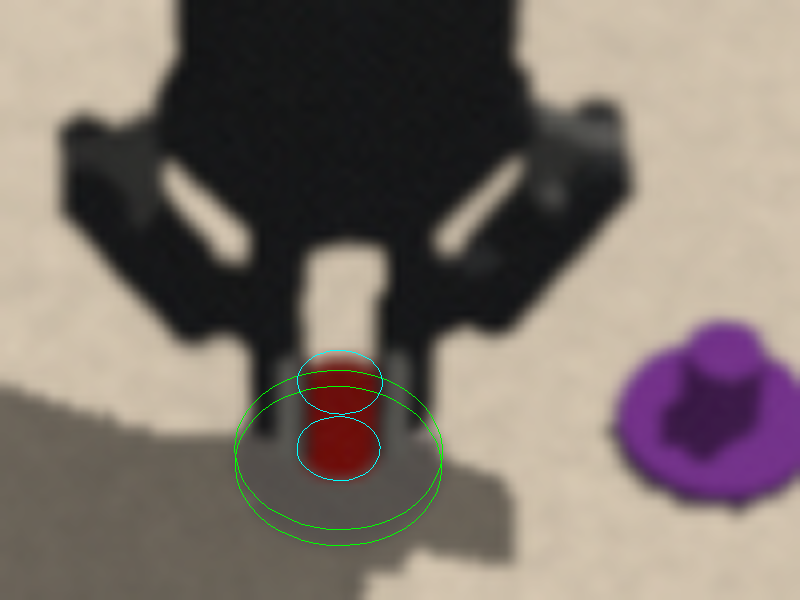

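>>> jog_arm:
  fingers: 0.05
  increments:
    - {"slide": [0, 0, -3], "rotation": [0, 0, 0]}
    - {"slide": [0, 0, -8], "rotation": [0, 0, 0]}
    - {"slide": [0, 0, -15], "rotation": [0, 0, 0]}
    - {"slide": [0, 0, -22], "rotation": [0, 0, 0]}
    - {"slide": [0, 0, -25], "rotation": [0, 0, 0]}
    - {"slide": [0, 0, -22], "rotation": [0, 0, 0]}
    - {"slide": [0, 0, -12], "rotation": [0, 0, 0]}
    - {"slide": [10, -2, 0], "rotation": [0, 0, 0]}
    - {"slide": [20, -4, 0], "rotation": [0, 0, 0]}
    - {"slide": [30, -6, 0], "rotation": [0, 0, 0]}
    - {"slide": [35, -7, 0], "rotation": [0, 0, 0]}
    - {"slide": [35, -7, 0], "rotation": [0, 0, 0]}
    - {"slide": [35, -7, 0], "rotation": [0, 0, 0]}
    - {"slide": [35, -7, 0], "rotation": [0, 0, 0]}
    - {"slide": [35, -7, 0], "rotation": [0, 0, 0]}
    - {"slide": [35, -7, 0], "rotation": [0, 0, 0]}
    - {"slide": [35, -7, 0], "rotation": [0, 0, 0]}
    - {"slide": [35, -7, 0], "rotation": [0, 0, 0]}
    - {"slide": [35, -7, 0], "rotation": [0, 0, 0]}
    - {"slide": [35, -7, 0], "rotation": [0, 0, 0]}

```text
time: 17.1
tool_pos: [0.549, 0.0383, 0.1166]
tool_rot: [-0.001, 0.748, 0.664, -0.001]
contact_force: [0.7, -0.3, -2.6]
gripper_width: 0.195
```

>>> jog_arm:
  increments:
    - {"slide": [35, -7, 0], "rotation": [0, 0, 0]}
    - {"slide": [30, -6, 0], "rotation": [0, 0, 0]}
    - {"slide": [20, -4, 0], "rotation": [0, 0, 0]}
    - {"slide": [15, -3, 0], "rotation": [0, 0, 0]}
    - {"slide": [10, -2, 0], "rotation": [0, 0, 0]}
    - {"slide": [0, 0, 0], "rotation": [0, 0, 0]}
    - {"slide": [0, 0, 0], "rotation": [0, 0, 0]}
    - {"slide": [0, 0, 0], "rotation": [0, 0, 0]}

```text
time: 17.77
tool_pos: [0.5419, 0.1471, 0.1178]
tool_rot: [-0.0, 0.748, 0.664, -0.001]
contact_force: [-0.0, -0.6, -0.4]
gripper_width: 0.194
```

```bash
python3 go.py .5386 .1944 .08
```

```text
t 17.7667 pos [0.5419 0.1471 0.1178] yaw y -6.836168082302912 z [-9.e-04 -6.e-04 -1.e+00] F [-0.  -0.6 -0.4] w 0.194
delta tool mm [46.6 -8.9 37.8]
```

>>> jog_arm:
  increments:
    - {"slide": [15, -3, 0], "rotation": [0, 0, 0]}
    - {"slide": [18, -3, 0], "rotation": [0, 0, 0]}
    - {"slide": [10, -2, 5], "rotation": [0, 0, 0]}
    - {"slide": [3.6, -0.9, 10], "rotation": [0, 0, 0]}
    - {"slide": [0, 0, 10], "rotation": [0, 0, 0]}
    - {"slide": [0, 0, 7], "rotation": [0, 0, 0]}
    - {"slide": [0, 0, 0], "rotation": [0, 0, 0]}
    - {"slide": [0, 0, 0], "rotation": [0, 0, 0]}
    - {"slide": [0, 0, 0], "rotation": [0, 0, 0]}

```text
time: 18.52
tool_pos: [0.5391, 0.1946, 0.0863]
tool_rot: [0.0, 0.748, 0.664, -0.0]
contact_force: [0.4, 0.9, -0.5]
gripper_width: 0.198
```

```bash
python3 go.py .5386 .1944 .07; python3 - <<'E' >/dev/null
from ov import *
s=state()["tool_pos"];z=s[2]-.0115
overlay("ov8",[(s[0],s[1],.025,z,z+.006),(.5388,.1946,.025,.036,.048)],(.5386,.1942,-.1186))
E
```

```text
t 18.5167 pos [0.5391 0.1946 0.0863] yaw y -6.841787634924485 z [-1.e-04 -1.e-04 -1.e+00] F [ 0.4  0.9 -0.5] w 0.198
delta tool mm [-0.3 -0.5 16.3]
```

View pics/ov8_side.png

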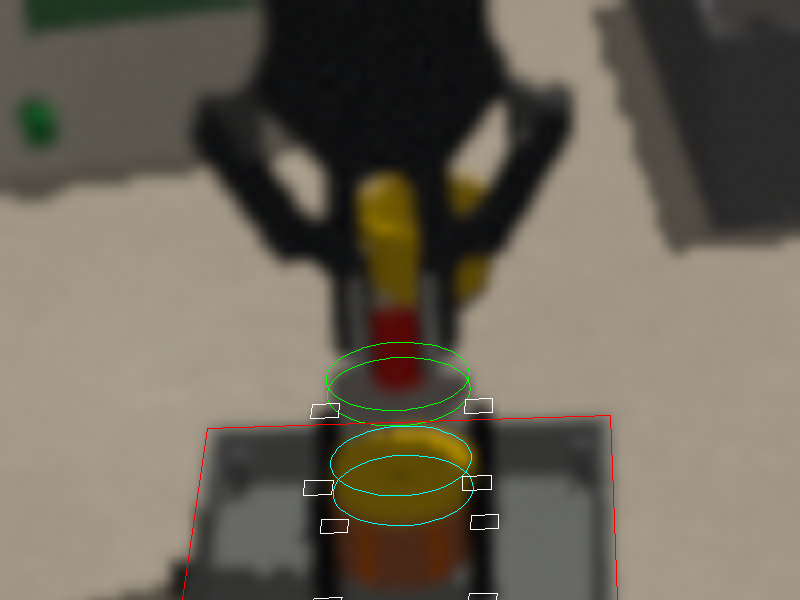

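View pics/ov8_top.png

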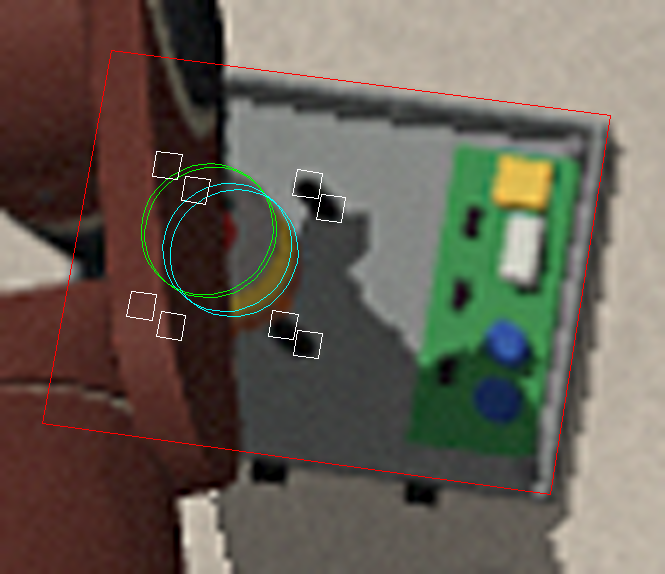

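>>> jog_arm:
  increments:
    - {"slide": [0, 0.4, 5], "rotation": [0, 0, 0]}
    - {"slide": [0, 0, 7], "rotation": [0, 0, 0]}
    - {"slide": [0, 0, 6], "rotation": [0, 0, 0]}
    - {"slide": [0, 0, 3], "rotation": [0, 0, 0]}
    - {"slide": [0, 0, 2], "rotation": [0, 0, 0]}
    - {"slide": [0, 0, 0], "rotation": [0, 0, 0]}
    - {"slide": [0, 0, 0], "rotation": [0, 0, 0]}

```text
time: 19.2
tool_pos: [0.5392, 0.1951, 0.0631]
tool_rot: [-0.0, 0.748, 0.664, -0.0]
contact_force: [0.4, -0.6, -1.2]
gripper_width: 0.192
```

>>> jog_arm:
  increments:
    - {"slide": [0, 0, 0.7], "rotation": [0, 0, 0]}
    - {"slide": [0, 0, 0.7], "rotation": [0, 0, 0]}
    - {"slide": [0, 0, 0.6], "rotation": [0, 0, 0]}
    - {"slide": [0, 0, 0], "rotation": [0, 0, 0]}

```text
time: 19.53
tool_pos: [0.5394, 0.1951, 0.0614]
tool_rot: [0.0, 0.748, 0.664, 0.0]
contact_force: [-0.3, -0.0, -0.9]
gripper_width: 0.196
```

>>> jog_arm:
  increments:
    - {"slide": [0, 0, 0.4], "rotation": [0, 0, 0]}
    - {"slide": [0, 0, 0.4], "rotation": [0, 0, 0]}
    - {"slide": [0, 0, 0], "rotation": [0, 0, 0]}

```text
time: 19.78
tool_pos: [0.5393, 0.1951, 0.0605]
tool_rot: [-0.0, 0.748, 0.664, -0.0]
contact_force: [0.1, -0.3, -1.4]
gripper_width: 0.194
```

>>> jog_arm:
  increments:
    - {"slide": [0, 0, 0.4], "rotation": [0, 0, 0]}
    - {"slide": [0, 0, 0.3], "rotation": [0, 0, 0]}
    - {"slide": [0, 0, 0], "rotation": [0, 0, 0]}

```text
time: 20.03
tool_pos: [0.5394, 0.1951, 0.0602]
tool_rot: [0.0, 0.748, 0.664, 0.0]
contact_force: [-1.2, -0.4, 1.1]
gripper_width: 0.196
```

>>> jog_arm:
  increments:
    - {"slide": [0, 0, 0.3], "rotation": [0, 0, 0]}
    - {"slide": [0, 0, 0.2], "rotation": [0, 0, 0]}
    - {"slide": [0, 0, 0], "rotation": [0, 0, 0]}

```text
time: 20.28
tool_pos: [0.5395, 0.1952, 0.0602]
tool_rot: [0.0, 0.748, 0.664, 0.0]
contact_force: [-2.9, -1.5, 5.5]
gripper_width: 0.197
```

>>> jog_arm:
  fingers: 0.4
  increments:
    - {"slide": [0, 0, 0], "rotation": [0, 0, 0]}
    - {"slide": [0, 0, 0], "rotation": [0, 0, 0]}
    - {"slide": [0, 0, 0], "rotation": [0, 0, 0]}
    - {"slide": [0, 0, 0], "rotation": [0, 0, 0]}
    - {"slide": [0, 0, -4], "rotation": [0, 0, 0]}
    - {"slide": [0, 0, -10], "rotation": [0, 0, 0]}
    - {"slide": [0, 0, -20], "rotation": [0, 0, 0]}
    - {"slide": [0, 0, -25], "rotation": [0, 0, 0]}
    - {"slide": [0, 0, -25], "rotation": [0, 0, 0]}
    - {"slide": [0, 0, -20], "rotation": [0, 0, 0]}
    - {"slide": [-15, 0, 0], "rotation": [0, 0, 0]}
    - {"slide": [-30, 0, 0], "rotation": [0, 0, 0]}
    - {"slide": [-35, 0, 0], "rotation": [0, 0, 0]}
    - {"slide": [-35, 0, 0], "rotation": [0, 0, 0]}
    - {"slide": [-35, 0, 0], "rotation": [0, 0, 0]}
    - {"slide": [-35, 0, 0], "rotation": [0, 0, 0]}
    - {"slide": [-35, 0, 0], "rotation": [0, 0, 0]}
    - {"slide": [-30, 0, 0], "rotation": [0, 0, 0]}
    - {"slide": [-15, 0, 0], "rotation": [0, 0, 0]}
    - {"slide": [0, 0, 0], "rotation": [0, 0, 0]}

```text
time: 21.95
tool_pos: [0.5079, -0.0709, 0.1646]
tool_rot: [0.001, 0.749, 0.662, 0.0]
contact_force: [-0.1, 0.0, -0.8]
gripper_width: 0.398
```

```bash
python3 go.py; python3 - <<'E' >/dev/null
from ov import *
overlay("ov9",[(.539,.195,.025,.048,.054),(.539,.195,.025,.036,.048),(.539,.195,.01,.054,.078)],(.5386,.1942,-.1186))
cv2.imwrite("pics/f_side.png",cv2.resize(fs["side"]["frame"][115:190,250:340],None,fx=8,fy=8,interpolation=cv2.INTER_CUBIC))
E
```

```text
t 21.95 pos [ 0.5079 -0.0709  0.1646] yaw y -7.032758161588421 z [ 0.0015 -0.0014 -1.    ] F [-0.1  0.  -0.8] w 0.398
```

View pics/f_side.png

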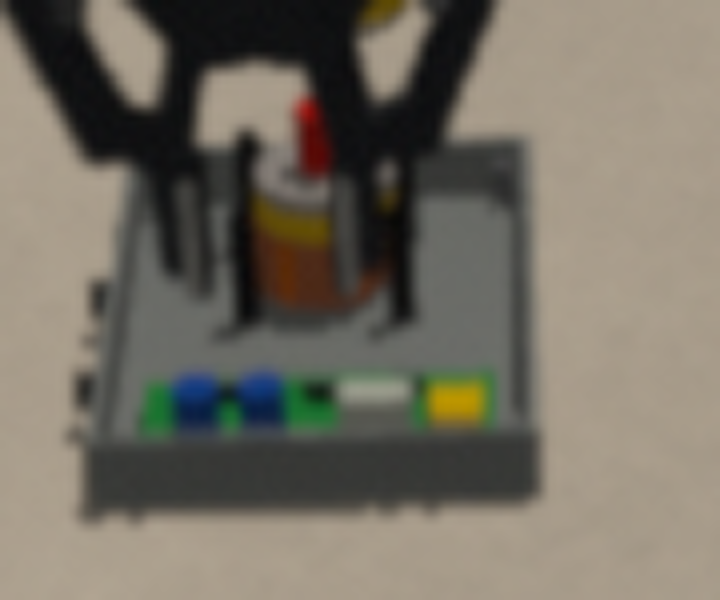

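View pics/ov9_top.png

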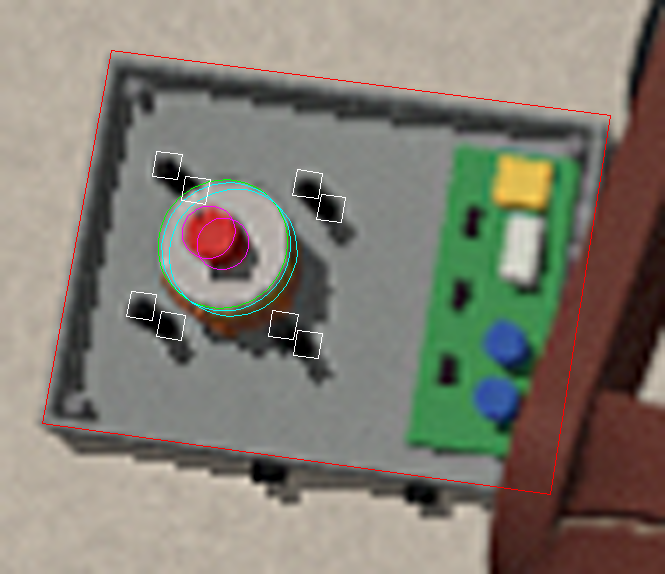

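View pics/ov9_side.png

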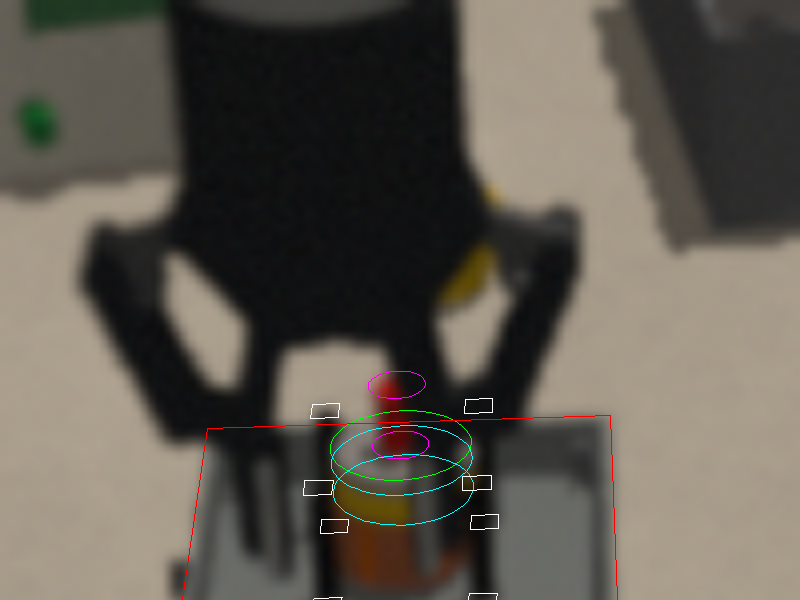

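Stack looks right. I'll move the arm out of the side view and check once more.

>>> jog_arm:
  increments:
    - {"slide": [0, -15, -15], "rotation": [0, 0, 0]}
    - {"slide": [-10, -15, -25], "rotation": [0, 0, 0]}
    - {"slide": [-25, 0, -25], "rotation": [0, 0, 0]}
    - {"slide": [-30, 0, -20], "rotation": [0, 0, 0]}
    - {"slide": [-30, 0, -10], "rotation": [0, 0, 0]}
    - {"slide": [-15, 0, 0], "rotation": [0, 0, 0]}
    - {"slide": [0, 0, 0], "rotation": [0, 0, 0]}
    - {"slide": [0, 0, 0], "rotation": [0, 0, 0]}

```text
time: 22.72
tool_pos: [0.4654, -0.173, 0.2585]
tool_rot: [-0.0, 0.748, 0.664, 0.0]
contact_force: [-1.1, -0.3, -0.3]
gripper_width: 0.399
```

```bash
python3 go.py
python3 - <<'E'
from ov import *
overlay("ov10",[(.539,.195,.025,.048,.054),(.539,.195,.025,.036,.048),(.539,.195,.01,.054,.078)],(.5386,.1942,-.1186),boxes=dict(side=(250,110,340,180),top=(182,160,277,242)))
fitcyl("r",dict(top=(200,180,225,205),side=(275,115,305,145)),[.539,.195],.01,.054,.078)
E
```

```text
t 22.7167 pos [ 0.4654 -0.173   0.2585] yaw y -6.791251854492734 z [ 3.e-04  7.e-04 -1.e+00] F [-1.1 -0.3 -0.3] w 0.399
tray ('top', 'side') [ 0.5378  0.1942 -0.1186] -6.8 [[-0.4, -1.1], [0.5, -1.0], [0.3, 0.6], [-0.3, 0.4], [-1.2, 0.3], [0.2, -0.0], [-1.0, -0.2], [0.4, -0.1], [-0.1, -0.1], [-0.0, -0.4], [0.1, -0.0]]
tray ('top',) [ 0.5372  0.1941 -0.1209] -6.92 [[-0.4, -1.0], [0.5, -0.7], [0.2, 0.9], [-0.4, 0.5], [-0.1, 0.1], [-0.0, -0.2], [0.1, 0.2]]
tray ('side',) [ 0.5388  0.1943 -0.1176] -6.74 [[-0.7, 0.3], [0.7, -0.1], [-0.6, -0.2], [0.7, -0.2]]
r ('top', 'side') [0.5374 0.1935] 0.892
r ('top',) [0.5365 0.1926] 0.397
r ('side',) [0.5386 0.1933] 0.472
```

View pics/ov10_side.png

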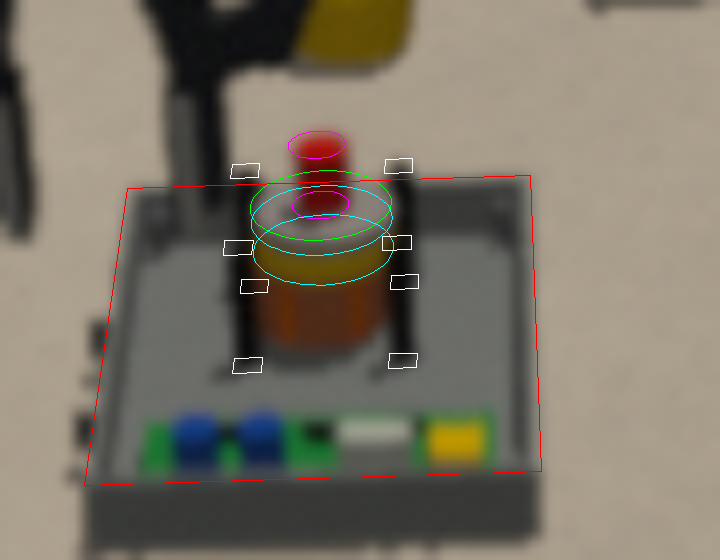

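The side view shows the coil at (322,310), the yellow spacer band at (320,265), the disc at (320,215) and the knob up at (321,165). All lie flat and midway between the posts at columns 245 and 402, with the gripper well clear. I'm handing it in.

```bash
python3 -c "
from plant import manip; print(manip.job_done())"
```

```text
the job is handed in; nothing more can be done
None
```

The stack is finished and handed in at about 23 s. The yellow spacer lies flat on the coil, and the red-knob disc lies flat on the spacer with its knob up. I lowered each one until a contact force of about 4–5 N showed, then released it and moved the arm away. The purple and turquoise look-alikes were not touched.

**Last checks:**
- **Position:** both camera views show the spacer and disc about 1–2 mm from the centre between the posts.
- **Forces:** the readings at the end of each move never passed about 6 N.

**Disagreements and one refusal:**
- The colour fit of the knob was rough and differed by about 2 mm between the two views, which matches the stated calibration accuracy.
- The coil sits about 2 mm off the pocket centre. I left it as it was.
- My first two travel commands were refused because their rows lacked the rotation field. The arm did not move, and I sent them again correctly.

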